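Move the filter cartridge from the supply coupling to the backflush coupling

ROBOT

A 7-joint arm with a two-finger parallel gripper is mounted at the origin on the work surface. World frame = base frame: x ahead of the robot, y to its left, z up, the work surface at z = 0. Lengths are in mm, angles in rad, forces in N, time in s.
With the tool pointing down it reaches from about 400 to 750 mm from the base axis. Payload 19.5 kg.
Tool frame: the origin (TCP) lies at the very end of the fingers, on their centre line; the grasp point (between the pads) lies 19 mm behind it (env.grip_depth is the z of the grasp point in the tool frame, in mm); z points along the fingers, y is the direction in which the jaws open and shut (so a half turn about z gives the same grasp; the last joint's range is limited). The gripper opens to 85 mm and grips with 20 to 120 N. Pads are 22 mm wide; open, the fingers measure 114 mm over their backs; the gripper's body (76 mm by 85 mm) begins 54 mm behind the grasp point. The pads swing forward as they close: fully open they stand 13 mm farther back than shut.
Start: joints at [-0.042, 0.707, -0.028, 1.485, 0.022, 0.951, -0.075], TCP at [574.974, 0.003, 231.268] pointing down, gripper open.
Joint ranges: [-2.71, 2.71], [-0.32, 2.16], [-1.57, 1.52], [0, 2.45], [-1.46, 4.6], [0, 2.02], [-2.83, 2.83]. Speed limits (rad/s): [1.89, 1.89, 2.57, 2.57, 3.01, 3.01, 3.01].

INTERFACE

Orientations are given as a 3x3 rotation matrix whose columns are the frame's x, y, z axes.
In Python, from rig import telemetry, get_image, hand_in, models, env gives the robot as it stands.
- The arm moves only by the shell command python3 -m inch 'ROWS' [FORCE]. ROWS is a JSON object of lists of equal length, an entry for each row: "dr": the turn, a rotation vector about the tool's x, y, z as a fraction of full scale, a list of three; "dp": the shift along the tool's x, y, z as a fraction of full scale, a list of three; "claw": the opening, from 0 (shut) to 1 (fully open). A call has 1 to 8 rows; each row is the pose to reach, as a shift and turn from the pose measured when the call began, along the tool's axes at that moment; what a row does not reach only later rows make up. Full scale, the value 1, is 0.1 m for a shift and 90 degrees for a turn. A row lasts 1/8 s, in which the tool goes at most 62.5 mm and 10.7 degrees, less where a joint would pass 70% of its speed; a pose out of reach is approached as far as the arm can. A call with a number of a shift or a turn outside -1 to 1 is refused whole. A call with a gripper value outside its range is refused whole. The fingers move at their own pace and stop on an object; FORCE is the grip in N (left out, the last holds). Time passes only in rows, so rows that repeat a pose let the fingers close. It gives the time, the measured TCP pose, the force and the opening at its end, in the units of the state.
- telemetry.state(): the state, without advancing time (a new reading comes with each control period).
- get_image(name): name is "scene" or "side" or "wrist"; returns a dict with "pixels" (420x560x3 uint8, red, green, blue), "depth" (420x560 float32, mm along the optical axis (not along the pixel's ray), 0 where there is no reading), "fx", "fy", "cx", "cy" (pixels), "T" (4x4, takes a point from camera to world coordinates). Camera axes: x right, y down, z forward; pixel columns grow to the right and rows downward; lengths in mm; the calibration is good to about 2 mm. A picture is of the moment at which its call begins.
- hand_in(): hands the job in, once; it reports no verdict.
Trained networks look in the newest picture that a camera, given by its name, has taken for a name from the list of things; names that differ only in an ending like _2 or _b are one class to them, and where a whole thing is asked for, a point or a joint stands for the part that bears it (a point fixed in the world has none). Each returns a list of dicts, best first, with "conf" (0 to 1); they miss things now and then, are a little off and sometimes report something else, mostly with a low value. They report only what shows in the picture. A call takes as long as a camera call. They do not tell look-alikes from the thing itself.
- models.spot_in(camera, label): "bbox" ([left, top, right, bottom] in pixels, round what is visible of it).
- models.masks_of(camera, label): "mask" (420x560 bool, what is visible of it) and "bbox" ([left, top, right, bottom] in pixels, round what is visible of it).
- models.landmark_of(camera, label): "point" ([column, row] in pixels: a listed point, or the origin of a listed thing).
The state is a dict: "time": time; "joint_pos": joint angles; "qvel": joint speeds; "joint_torque": joint torques, N m; "eef_pos": TCP position; "eef_rot": TCP orientation; "contact_force": force on the tool from outside, world axes, zero at the start; "ft_torque": the same for the moment, N m; "finger_gap": finger opening in mm.
Only numpy, scipy, OpenCV 4.12 (cv2) and the standard library are available. Lean on these libraries where they do the work, as an engineer would, in place of code of your own. Each camera call takes 0.05 s, during which the arm holds its last target.

TASK

Take the orange-and-white filter cartridge off the blue supply coupling: push its sprung sleeve down until the coupling lets go and the cartridge pops up, pull the cartridge out so that the sleeve snaps forward again, then push the cartridge into the green backflush coupling until that one locks, and let go. Be gentle: never lean on a sleeve with more than 30 N, do not tug at the cartridge while it is locked or ram it in, and leave everything else on the bench where it is.

Things in the scene. Friction and masses are not known exactly. Their poses are not given: they have to be found in the camera images.
- supply: Supply coupling, fixed on the bench: 80 x 80 x 30 mm aluminium block with an upright coupling, blue sleeve. Origin: centre of the block's underside, on the coupling's axis; z up. The block is let into the bench, 0 to 14 mm deep, so heights differ: flange top 77 mm above the origin when forward (up). Pawls in the bore hold the nipple by its groove; pushing the sleeve down 6 to 7 mm opens them.
- supply_mouth (a point): Centre of the supply coupling's mouth, 76 mm above its origin: outer radius 17 mm, a cone 27 mm wide and 6 mm deep leading to a 20.6 mm bore. Once unlocked, a 4 N ejector lifts the cartridge 6 mm; then the pawls rest on the nipple and the sleeve stays down by itself (about 5 mm) until the nipple is drawn out (a few newtons), when it snaps up.
- supply_flange (a point): Centre of the top face of the supply coupling's sleeve flange, a flat blue annulus, inner radius 17 mm, outer radius 30 mm; it moves with the sleeve.
- supply_sleeve (a joint): How far the supply coupling's sleeve is pushed down, m: 0 forward (up), 0.009 at its hard stop. Its spring pushes up with 4.5 N at 0 and 9 N at the stop; pressing on against the rigid stop passes 30 N within 1 mm.
- backflush: Backflush coupling, fixed on the bench: same shape and working as the supply coupling, white block, green sleeve, empty at the start; also let into the bench 0 to 14 mm deep. Origin: centre of the block's underside, on the coupling's axis; z up.
- backflush_mouth (a point): Centre of the backflush coupling's mouth, 76 mm above its origin, same bore. A nipple pushed down opens the pawls by itself (some 5 to 10 N, from 16 mm below the mouth on; the sleeve goes down about 5 mm) and is drawn in and locked when the sleeve snaps up again, its nose then 47.5 mm above the origin; 1.3 mm lower is the bore's hard floor.
- backflush_sleeve (a joint): How far the backflush coupling's sleeve is down, m: 0 forward (up), 0.009 at its hard stop; same spring.
- cartridge_grip (a point): Centre of the cartridge's rigid cylindrical body, 24 mm across, 38 mm tall, white with orange ends; about 90 g; starts locked in the supply coupling. z: its axis, up. Below the body a steel nipple, 18 mm across, reaches down; its nose (tapered over 8 mm to 9 mm) is 53 mm below this point. Locked in either coupling this point is 100.5 mm above the coupling's origin.
- jar_a_center (a point): White jar with yellow lid, 54 mm across, 70 mm tall; bystander; point half-way up.
- jar_b_center (a point): Amber jar with white lid, 54 mm across, 70 mm tall; bystander; point half-way up.
- beaker_center (a point): Empty glass beaker, 68 mm across, 85 mm tall; bystander; point half-way up.
- spatula: Thin steel lab spatula lying on the bench, 180 mm long along its x; bystander.
- dust_cap_center (a point): Red dust cap, 20 mm across, 18 mm tall, standing on the bench between the couplings; bystander; point half-way up.
- weigh_tray: Aluminium weighing tray, 100 x 70 x 18 mm; bystander; origin under its centre.
- blank_plug: Brass blanking plug, 26 mm across, 30 mm tall; bystander; origin under its centre.
Mind the look-alikes: they are no part of the job. There is more than one size of the part that bears cartridge_grip; the job needs the smallest.

How it is judged (in metres and radians):
On the way, in this order (a step that is already met when the one before it is completed fails the run):
1. the supply sleeve is down at least 4 mm and the cartridge has popped up at least 3 mm in its bore (value of joint supply_sleeve above 0.004 m and z of cartridge_grip in the frame of supply above 0.1035 m and horizontal distance between cartridge_grip and supply below 0.005 m), for 0.05 s.
2. the cartridge is drawn clear of the supply coupling and its sleeve has snapped fully forward (value of joint supply_sleeve below 0.0012 m and distance between cartridge_grip and supply_flange above 0.05 m), for 0.1 s.
At the end, for the whole second after the job is handed in: The cartridge is locked upright in the backflush coupling: its body's centre 98.5 to 102.2 mm above the coupling's origin, within 4 mm of the coupling's axis, tilted less than 0.09 rad, with both couplings' sleeves forward (within 1.2 mm) and the robot clear of both (z of cartridge_grip in the frame of backflush between 0.0985 and 0.1022 m and horizontal distance between cartridge_grip and backflush below 0.004 m and angle between cartridge_grip's own z axis and vertical below 0.09 rad and value of joint each of backflush_sleeve, supply_sleeve below 0.0012 m and contact force between the arm and backflush below 0.2 N and contact force between the arm and supply below 0.2 N); the robot touches nothing.
It fails at once if more than 30 N between the robot and a coupling (contact force between any of the fingers, the arm and supply above 30 N or contact force between any of the fingers, the arm and backflush above 30 N).
It fails at once if more than 40 N of contact, pawls included, between the cartridge and a coupling (tugged while locked, or rammed in) (contact force between cartridge and supply above 40 N or contact force between cartridge and backflush above 40 N).
It fails at once if a bystander is moved by more than 20 mm (distance of any of jar_a_center, jar_b_center, beaker_center, spatula, dust_cap_center, weigh_tray, blank_plug from where it was at the start of the episode above 0.02 m).
It also fails if it takes over 67 s, if anything falls off the work surface, if the arm or the gripper's body presses on something with over 40 N, if the wrist force passes 120 N, or if a joint passes its speed limit or range.

## Working session

There is one attempt and no reset: what is moved stays moved. The work goes in short steps, Python scripts to look and compute and a shell command to move; the robot and the scene stay as the last step left them, time stands still between calls to the robot, and variables do not carry over. Pictures are saved under pics/ and viewed, and the job is handed in when it is done.

```bash
ls; mkdir -p pics; cat > h.py <<'E'
import numpy as np,cv2
from rig import telemetry,get_image,models,env
def save(im,n,crop=None,s=1):
    p=im["pixels"][:,:,::-1]
    if crop: p=p[crop[1]:crop[3],crop[0]:crop[2]]
    if s!=1: p=cv2.resize(p,None,fx=s,fy=s,interpolation=cv2.INTER_CUBIC)
    cv2.imwrite("pics/"+n+".png",p)
def pw(im,u,v,d=None):
    if d is None: d=im["depth"][int(round(v)),int(round(u))]
    c=np.array([(u-im["cx"])/im["fx"]*d,(v-im["cy"])/im["fy"]*d,d,1]); return (im["T"]@c)[:3]
def cloud(im):
    v,u=np.mgrid[0:420,0:560]; d=im["depth"]
    c=np.stack([(u-im["cx"])/im["fx"]*d,(v-im["cy"])/im["fy"]*d,d,np.ones_like(d)],-1)
    P=(c@im["T"].T)[...,:3].copy(); P[d<=0]=np.nan; return P
E
python3 - <<'E'
from h import *
for n in ["scene","side","wrist"]:
    im=get_image(n); save(im,n+"0"); np.savez("/tmp/"+n+"0.npz",**im)
    print(n,im["fx"],im["T"].round(3).tolist())
    for l in ["supply","backflush","cartridge_grip","supply_mouth","backflush_mouth","supply_flange"]:
        for r in models.landmark_of(n,l)[:4]:
            u,v=r["point"]; print(l,round(r["conf"],2),np.round([u,v]),pw(im,u,v).round(1))
s=telemetry.state(); print(s["time"],s["eef_pos"],s["contact_force"],s["finger_gap"]); print(np.round(s["eef_rot"],3))
E
```

```text
pics
scene 540.3047055962243 [[0.385, 0.697, -0.605, 1367.941], [0.923, -0.28, 0.265, -354.8], [0.015, -0.66, -0.751, 1045.0], [0.0, 0.0, 0.0, 1.0]]
supply 0.68 [322. 194.] [530.  131.9  22.8]
supply 0.2 [208. 263.] [ 632.6 -210.    25.7]
backflush 0.65 [209. 260.] [ 618.1 -204.7   17.5]
cartridge_grip 0.76 [310. 143.] [405.7 150.5  88.3]
cartridge_grip 0.66 [364. 167.] [529.9 244.9  79.1]
cartridge_grip 0.52 [324. 163.] [510.1 139.4 111.5]
cartridge_grip 0.15 [211. 261.] [ 626.1 -202.7   22.3]
supply_mouth 0.83 [326. 171.] [517.  141.9  89. ]
backflush_mouth 0.58 [208. 236.] [ 589.8 -193.7   67.1]
supply_flange 0.64 [325. 177.] [514.2 144.3  64.8]
side 394.2790560034572 [[0.916, -0.252, 0.312, 289.303], [-0.401, -0.563, 0.723, -686.583], [-0.006, -0.787, -0.616, 663.879], [0.0, 0.0, 0.0, 1.0]]
supply 0.69 [225. 221.] [491.3 108.2  22.1]
backflush 0.62 [315. 297.] [ 583.8 -215.8   23.8]
cartridge_grip 0.85 [180. 202.] [391.5 146.8  86.7]
cartridge_grip 0.49 [222. 190.] [497.4 134.7  99.9]
cartridge_grip 0.48 [217. 174.] [515.1 241.2  86. ]
supply_mouth 0.96 [226. 198.] [507.7 138.3  72.3]
backflush_mouth 0.93 [313. 273.] [ 591.4 -187.    64.8]
supply_flange 0.8 [226. 202.] [500.  119.4  73.7]
wrist 354.7690851715571 [[1.0, -0.0, -0.0, 574.341], [-0.0, -0.952, -0.305, 78.27], [-0.0, 0.305, -0.952, 373.252], [0.0, 0.0, 0.0, 1.0]]
supply 0.67 [207.  26.] [514.9 133.5  59.5]
backflush 0.56 [301. 330.] [ 596.4 -178.1   20.9]
supply_mouth 0.75 [192.   9.] [513.3 136.2 101.4]
backflush_mouth 0.82 [304. 375.] [ 597.4 -206.5   61.7]
1.05 [ 5.74974919e+02 -4.37138643e-03  2.31273750e+02] [-0.7651658   0.36106174 -0.00324264] 85.384537439497
[[ 0.  1. -0.]
 [ 1. -0.  0.]
 [ 0. -0. -1.]]
```

View pics/scene0.png

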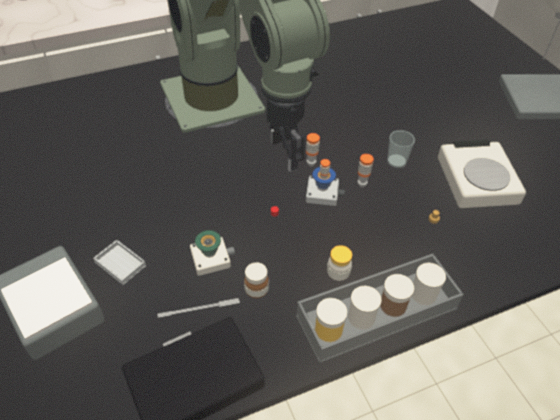

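View pics/side0.png

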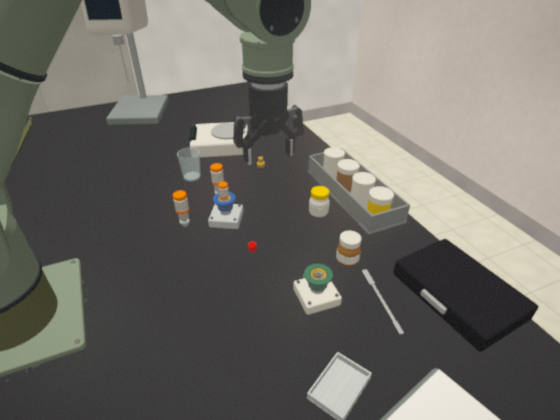

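View pics/wrist0.png

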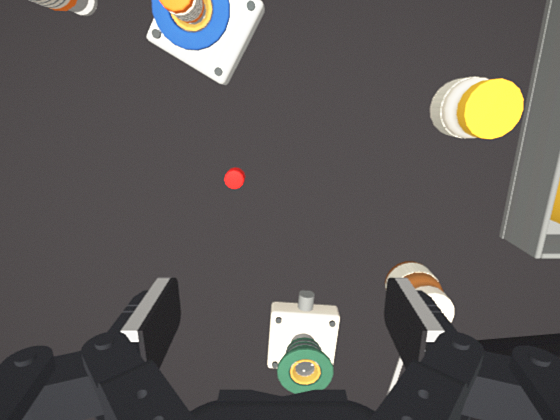

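The scene picture shows the supply coupling with the small cartridge at about (324,170), with two larger look-alikes at (312,148) and (365,168). The empty green backflush coupling is at (208,240) and the red cap at (275,210). The wrist view shows supply at the top (190,10) and backflush at (304,370). I'll move above supply for close views.

```bash
python3 -m inch '{"dp":[[0.5,-0.3,0],[1,-0.6,0],[1,-0.6,0],[1,-0.6,0]],"dr":[[0,0,0],[0,0,0],[0,0,0],[0,0,0]],"claw":[1,1,1,1]}' 
python3 - <<'E'
from h import *
im=get_image("wrist"); save(im,"w1"); np.savez("/tmp/w1.npz",**im)
for l in ["supply","cartridge_grip","supply_mouth","supply_flange"]:
  for r in models.landmark_of("wrist",l)[:4]:
    u,v=r["point"]; print(l,round(r["conf"],2),np.round([u,v]),pw(im,u,v).round(1))
E
```

```text
time: 1.55
eef_pos: [515.2, 99.7, 231.4]
eef_rot: [[0.0, 1.0, 0.0], [1.0, -0.0, -0.0], [-0.0, 0.0, -1.0]]
contact_force: [-0.3, -0.8, -0.3]
finger_gap: 85.6
supply 0.67 [270. 131.] [505.9 155.7 111.8]
cartridge_grip 0.74 [268. 146.] [504.6 145.2 112.7]
cartridge_grip 0.68 [134. 123.] [403.7 160.8 100.7]
supply_mouth 0.62 [273. 144.] [507.8 147.  112.9]
```

View pics/w1.png

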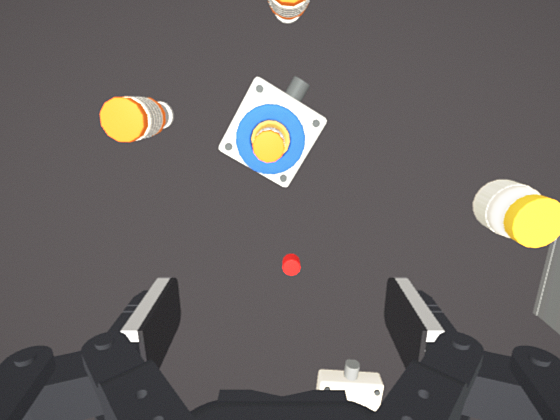

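The supply coupling is centred at (270,138) in the wrist view, with the orange cartridge top at (268,147). Next I'll fit the flange and cartridge top using depth from several cameras.

```bash
cat >> h.py <<'E'
def fitcirc(xy):
    A=np.c_[2*xy,np.ones(len(xy))]; s=np.linalg.lstsq(A,(xy**2).sum(1),rcond=None)[0]
    return s[:2],np.sqrt(s[2]+s[0]**2+s[1]**2)
def flange(im,h0,h1,c,n=""):
    """ring of given hue near c(world xy): height, min enclosing circle"""
    hsv=cv2.cvtColor(im["pixels"],cv2.COLOR_RGB2HSV); P=cloud(im)
    m=(hsv[...,0]>=h0)&(hsv[...,0]<=h1)&(hsv[...,1]>110)&(hsv[...,2]>40)&(np.hypot(P[...,0]-c[0],P[...,1]-c[1])<60)
    q=P[m]; 
    if len(q)<20: print(n,"few",len(q)); return
    zt=np.percentile(q[:,2],80); t=q[abs(q[:,2]-zt)<4]
    (cx,cy),r=cv2.minEnclosingCircle(t[:,:2].astype(np.float32))
    # robust ext
    lo,hi=np.percentile(t[:,:2],[1,99],axis=0)
    print(n,"n",len(t),"z med",np.median(t[:,2]).round(1),"mec",round(cx,1),round(cy,1),round(r,1),"ext mid",((lo+hi)/2).round(1),((hi-lo)/2).round(1),"mean",t.mean(0).round(1))
E
python3 - <<'E'
from h import *
L=lambda n:dict(np.load("/tmp/%s.npz"%n))
for n in ["w1","scene0","side0","wrist0"]:
    im=L(n); flange(im,100,125,(512,142),n+" blue"); flange(im,65,95,(594,-195),n+" green"); flange(im,3,14,(510,142),n+" orange")
E
```

```text
w1 blue n 2345 z med 69.3 mec 504.2 144.7 29.3 ext mid [504.6 144.9] [27.4 27.4] mean [504.5 146.4  69.3]
w1 green few 0
w1 orange few 7
scene0 blue n 105 z med 67.4 mec 508.1 143.3 29.6 ext mid [507.1 142.9] [26.8 27. ] mean [512.2 139.8  67.6]
scene0 green few 0
scene0 orange n 46 z med 110.4 mec 506.7 140.9 12.2 ext mid [506.9 141.6] [10.8 10.6] mean [507.3 141.5 110.4]
side0 blue n 116 z med 71.5 mec 502.5 142.1 29.7 ext mid [502.5 138.7] [27.5 24.2] mean [500.9 135.7  71.4]
side0 green few 0
side0 orange n 15 z med 111.9 mec 503.2 143.5 13.0 ext mid [502.2 143.5] [10.4 12.5] mean [500.5 143.7 112.3]
wrist0 blue n 1806 z med 69.4 mec 504.5 143.9 29.4 ext mid [504.8 132.6] [28.1 16.4] mean [505.6 131.3  69.4]
wrist0 green few 6
wrist0 orange n 86 z med 110.7 mec 505.0 139.4 10.6 ext mid [505.1 136.2] [10.4  3.5] mean [508.3 135.3 110.5]
```

```bash
python3 - <<'E'
from h import *
L=lambda n:dict(np.load("/tmp/%s.npz"%n))
im=L("wrist0"); hsv=cv2.cvtColor(im["pixels"],cv2.COLOR_RGB2HSV)
for p in [(285,362),(325,380),(290,385)]: print(hsv[p[1],p[0]],pw(im,*p).round(1))
for n in ["scene0","side0","wrist0"]: 
    im=L(n);
    hsv=cv2.cvtColor(im["pixels"],cv2.COLOR_RGB2HSV);P=cloud(im)
    m=(hsv[...,0]>60)&(hsv[...,0]<95)&(hsv[...,1]>80)&(np.hypot(P[...,0]-594,P[...,1]+195)<60)&(P[...,2]>50)
    t=P[m]; print(n,len(t),np.median(t,0).round(1), cv2.minEnclosingCircle(t[:,:2].astype(np.float32)))
E
```

```text
[ 73  97 177] [ 577.3 -182.4   69.3]
[ 73  98 172] [ 619.7 -205.4   69.6]
[ 73  99 172] [ 582.7 -213.3   68.2]
scene0 117 [ 596.1 -199.3   67. ] ((599.4104614257812, -196.35299682617188), 29.1118221282959)
side0 257 [ 593.7 -202.    71. ] ((595.8187255859375, -198.10162353515625), 29.93807601928711)
wrist0 1330 [ 596.9 -190.2   68.9] ((597.8416137695312, -195.4873046875), 29.89994239807129)
```

```bash
python3 -m inch '{"dp":[[-0.5,0.14,0],[-1,0.27,0]],"dr":[[0,0,0],[0,0,0]],"claw":[1,1]}' | head -2
python3 -m inch '{"dp":[[-0.5,0.14,0],[-1,0.27,0]],"dr":[[0,0,0],[0,0,0]],"claw":[1,1]}' | head -2
python3 -m inch '{"dp":[[-0.5,0.14,0],[-1,0.27,0]],"dr":[[0,0,0],[0,0,0]],"claw":[1,1]}' | head -2
```

```text
time: 2.05
eef_pos: [542.5, -2.3, 231.2]
time: 2.3
eef_pos: [569.7, -104.7, 231.1]
time: 2.55
eef_pos: [596.6, -207.1, 231.1]
```

```bash
python3 -m inch '{"dp":[[-0.35,0.12,0],[-0.35,0.12,0],[-0.35,0.12,0]],"dr":[[0,0,0],[0,0,0],[0,0,0]],"claw":[1,1,1]}' | head -2
python3 - <<'E'
from h import *
im=get_image("wrist"); save(im,"w2"); np.savez("/tmp/w2.npz",**im)
hsv=cv2.cvtColor(im["pixels"],cv2.COLOR_RGB2HSV);P=cloud(im)
def an(im,h0,h1,s,c):
    hsv=cv2.cvtColor(im["pixels"],cv2.COLOR_RGB2HSV);P=cloud(im)
    m=(hsv[...,0]>h0)&(hsv[...,0]<h1)&(hsv[...,1]>s)&(np.hypot(P[...,0]-c[0],P[...,1]-c[1])<40)&(P[...,2]>60)&(P[...,2]<80)
    t=P[m]; print(len(t),np.median(t,0).round(1), np.round(cv2.minEnclosingCircle(t[:,:2].astype(np.float32))[0],1),[np.percentile(t[:,i],[0.5,99.5]).round(1) for i in (0,1)])
    v,u=np.nonzero(m); print("px",u.min(),u.max(),v.min(),v.max())
an(im,60,95,80,(597,-197)); 
w=dict(np.load("/tmp/w1.npz")); an(w,100,125,110,(504,144))
print(im["T"][:3,3],w["T"][:3,3])
s=telemetry.state(); print(s["eef_pos"],s["eef_rot"].round(4) if hasattr(s["eef_rot"],'round') else s["eef_rot"])
E
```

```text
time: 2.92
eef_pos: [608.4, -241.7, 230.9]
2392 [ 598.2 -194.8   69.1] [ 598.4 -196.6] [array([570.8, 626.3]), array([-224.1, -168.2])]
px 237 304 104 174
2359 [505.  148.   69.3] [504.2 144.7] [array([476.6, 532.3]), array([117.3, 173.1])]
px 236 304 104 173
[ 607.97189759 -163.52871821  372.86125121] [514.52891241 178.03344009 373.35202427]
[ 608.48020405 -241.32744996  231.06959066] [[ 2.e-03  1.e+00 -0.e+00]
 [ 1.e+00 -2.e-03  4.e-04]
 [ 4.e-04 -0.e+00 -1.e+00]]
```

View pics/w2.png

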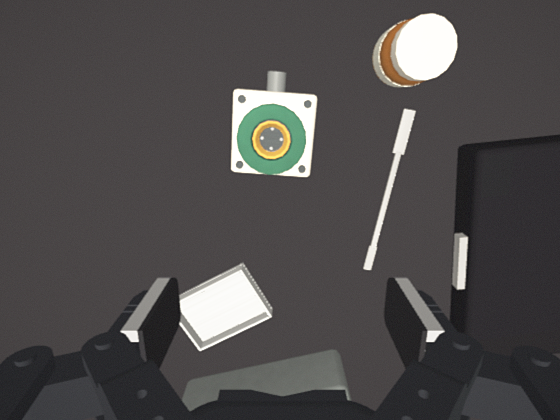

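The backflush ring is at (271,139), with almost the same pixel bounds as the supply ring had. So the offset from supply to backflush is about (94.0, −341.3), and both flange tops are at about z 69. Heading back to supply with the claw half shut.

```bash
python3 -m inch '{"dp":[[0.5,-0.13,0],[1,-0.26,0]],"dr":[[0,0,0],[0,0,0]],"claw":[0.5,0.5]}' | head -2
python3 -m inch '{"dp":[[0.5,-0.13,0],[1,-0.26,0]],"dr":[[0,0,0],[0,0,0]],"claw":[0.5,0.5]}' | head -2
python3 -m inch '{"dp":[[0.5,-0.13,0],[1,-0.26,0]],"dr":[[0,0,0],[0,0,0]],"claw":[0.5,0.5]}' | head -2
python3 -m inch '{"dp":[[0.4,-0.13,0],[0.8,-0.26,0],[0.8,-0.26,0]],"dr":[[0,0,0],[0,0,0],[0,0,0]],"claw":[0.5,0.5,0.5]}'
```

```text
time: 3.22
eef_pos: [582.0, -139.0, 231.3]
time: 3.48
eef_pos: [555.3, -36.4, 231.8]
time: 3.72
eef_pos: [528.2, 66.1, 232.4]
time: 4.1
eef_pos: [500.7, 149.7, 232.9]
eef_rot: [[-0.007, 1.0, 0.002], [1.0, 0.007, 0.003], [0.003, 0.002, -1.0]]
contact_force: [-0.5, -1.3, 0.1]
finger_gap: 42.8
```

```bash
python3 -m inch '{"dp":[[-0.047,0.036,0.5],[-0.047,0.036,0.98],[-0.047,0.036,0.98],[-0.047,0.036,0.98]],"dr":[[0.001,-0.002,0.0045],[0.001,-0.002,0.0045],[0.001,-0.002,0.0045],[0.001,-0.002,0.0045]],"claw":[0.5,0.5,0.5,0.5]}'
python3 - <<'E'
from h import *
im=get_image("wrist"); save(im,"w3"); np.savez("/tmp/w3.npz",**im)
im=get_image("side"); save(im,"s3",(140,110,340,310),3)
im=get_image("scene"); save(im,"c3",(230,60,430,260),3)
E
```

```text
time: 4.6
eef_pos: [505.1, 145.3, 136.6]
eef_rot: [[0.0, 1.0, 0.002], [1.0, -0.0, 0.001], [0.001, 0.002, -1.0]]
contact_force: [-0.5, 0.2, 1.3]
finger_gap: 42.5
```

View pics/w3.png

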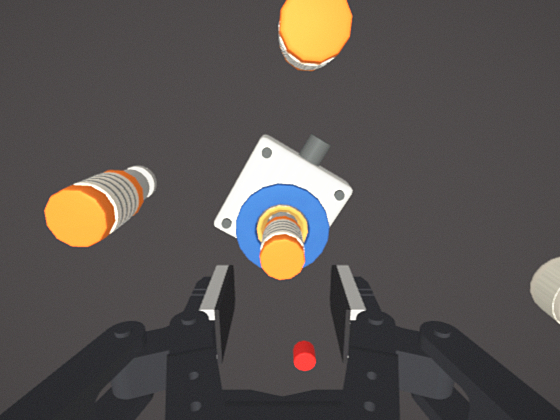

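View pics/s3.png

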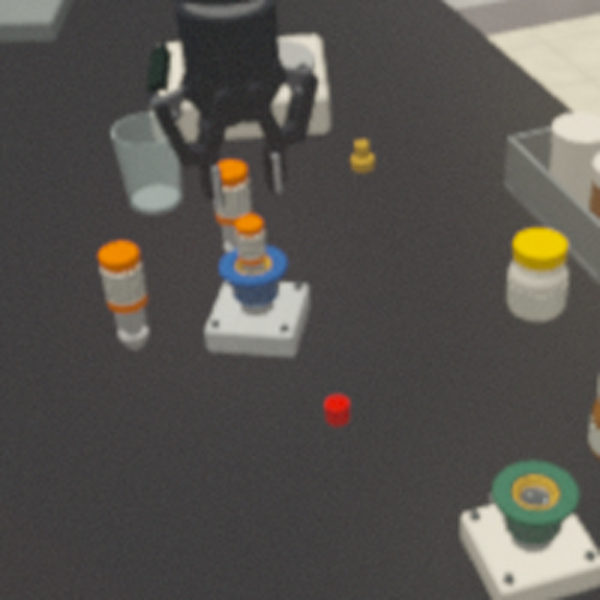

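View pics/c3.png

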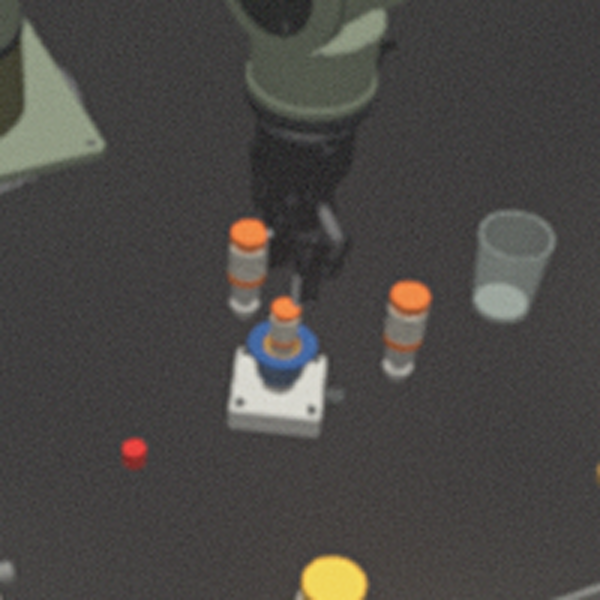

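The cartridge (282,255) and the blue ring (282,227) are centred in x between the fingertips (232 and 332). Checking y and the tip height from depth.

```bash
python3 - <<'E'
from h import *
im=dict(np.load("/tmp/w3.npz"));hsv=cv2.cvtColor(im["pixels"],cv2.COLOR_RGB2HSV);P=cloud(im)
m=(hsv[...,0]>100)&(hsv[...,0]<125)&(hsv[...,1]>110)&(abs(P[...,2]-69)<5)
t=P[m];print(len(t),np.median(t,0),cv2.minEnclosingCircle(t[:,:2].astype(np.float32)))
m=(hsv[...,0]>8)&(hsv[...,0]<20)&(hsv[...,1]>150)&(abs(P[...,2]-112)<6)&(np.hypot(P[...,0]-504,P[...,1]-145)<25)
t=P[m];print(len(t),np.median(t,0),cv2.minEnclosingCircle(t[:,:2].astype(np.float32)))
for r in ((200,236),(328,362)):
    s=np.zeros(P.shape[:2],bool); s[255:380,r[0]:r[1]]=1
    q=P[s&(P[...,2]>118)]; print(np.nanmin(q,0),np.nanmax(q,0),np.nanpercentile(q,[1,50,99],axis=0).round(1).tolist())
E
```

```text
3446 [504.49341713 154.21321631  69.24800291] ((504.55499267578125, 144.76773071289062), 29.77818489074707)
284 [505.18688086 153.25354369 110.70956042] ((504.6359558105469, 144.93728637695312), 12.054758071899414)
[470.38214125 133.83063439 137.47171814] [490.06832846 163.46356203 213.70484335] [[472.0, 135.2, 140.4], [482.7, 156.1, 172.4], [489.0, 163.0, 212.3]]
[518.62896099 133.70101349 137.32786518] [537.55951101 163.5606756  214.13666413] [[519.6, 135.0, 140.1], [526.1, 156.0, 171.0], [535.7, 162.9, 212.4]]
```

```bash
python3 -m inch '{"dp":[[-0.004,-0.005,0.3],[-0.004,-0.005,0.58],[-0.004,-0.005,0.61],[-0.004,-0.005,0.61]],"dr":[[0.001,-0.0006,0],[0.001,-0.0006,0],[0.001,-0.0006,0],[0.001,-0.0006,0]],"claw":[0.5,0.5,0.5,0.5]}'
python3 - <<'E'
from h import *
im=get_image("wrist"); save(im,"w4")
im=get_image("side"); save(im,"s4",(160,130,300,235),5)
E
```

```text
time: 5.25
eef_pos: [505.2, 145.2, 76.7]
eef_rot: [[0.0, 1.0, 0.002], [1.0, -0.0, 0.0], [0.0, 0.002, -1.0]]
contact_force: [0.1, 0.8, -0.1]
finger_gap: 42.7
```

View pics/w4.png

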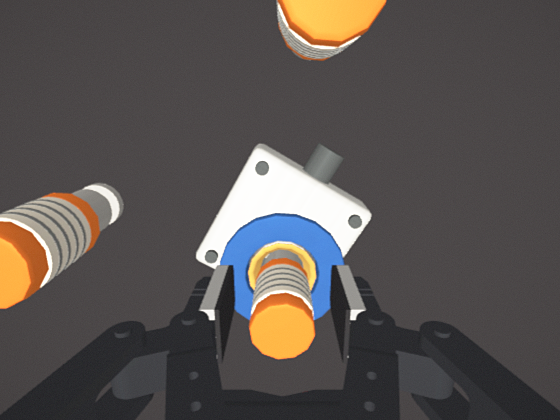

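View pics/s4.png

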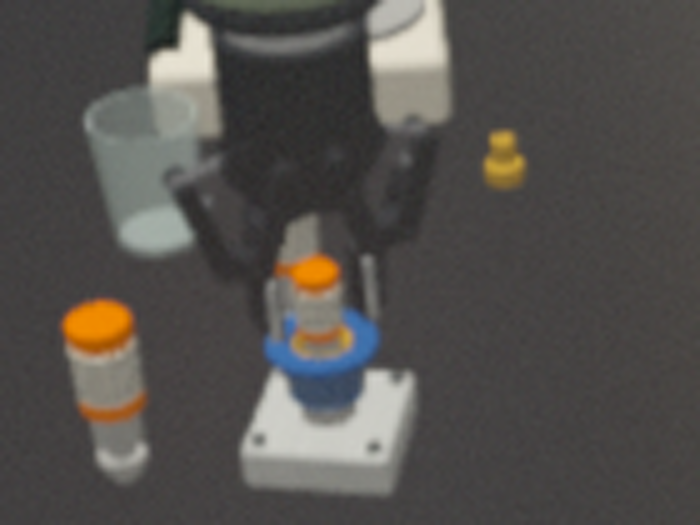

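The fingers straddle the cartridge symmetrically, above the ring. The tips sit at about rows 265–320, at columns 225 and 340. Stepping down.

```bash
for i in 1; do python3 -m inch '{"dp":[[-0.003,-0.004,0.02],[-0.003,-0.004,0.04],[-0.003,-0.004,0.04]],"dr":[[0,0,0],[0,0,0],[0,0,0]],"claw":[0.5,0.5,0.5]}'|grep -E "pos|for"; done
python3 -m inch '{"dp":[[0,0,0.02],[0,0,0.02]],"dr":[[0,0,0],[0,0,0]],"claw":[0.5,0.5]}'|grep -E "pos|for"
python3 -m inch '{"dp":[[0,0,0.02],[0,0,0.02]],"dr":[[0,0,0],[0,0,0]],"claw":[0.5,0.5]}'|grep -E "pos|for"
```

```text
eef_pos: [504.9, 144.9, 72.7]
contact_force: [-0.4, -0.2, -0.0]
eef_pos: [504.8, 144.9, 70.6]
contact_force: [0.5, 0.0, 0.4]
eef_pos: [504.7, 144.9, 68.4]
contact_force: [0.9, -0.7, -0.1]
```

```bash

python3 -m inch '{"dp":[[0,0,0.015],[0,0,0.015]],"dr":[[0,0,0],[0,0,0]],"claw":[0.5,0.5]}'|grep -E "pos|for"
python3 -m inch '{"dp":[[0,0,0.015],[0,0,0.015]],"dr":[[0,0,0],[0,0,0]],"claw":[0.5,0.5]}'|grep -E "pos|for"
```

```text
eef_pos: [504.8, 144.9, 66.9]
contact_force: [-0.5, 0.4, 4.6]
eef_pos: [504.8, 144.9, 65.5]
contact_force: [0.2, 0.6, 4.5]
```

Contact came at TCP z of about 67, with the spring force the task describes. Continuing toward 6–7 mm of travel.

```bash

python3 -m inch '{"dp":[[0,0,0.015],[0,0,0.025],[0,0,0.025]],"dr":[[0,0,0],[0,0,0],[0,0,0]],"claw":[0.5,0.5,0.5]}'|grep -E "pos|for"
python3 -m inch '{"dp":[[0,0,0.01],[0,0,0.01]],"dr":[[0,0,0],[0,0,0]],"claw":[0.5,0.5]}'|grep -E "pos|for"
python3 - <<'E'
from h import *
im=get_image("wrist"); save(im,"w5");P=cloud(im)
hsv=cv2.cvtColor(im["pixels"],cv2.COLOR_RGB2HSV)
m=(hsv[...,0]>100)&(hsv[...,0]<125)&(hsv[...,1]>110)&(abs(P[...,2]-66)<12)
print("flange",np.median(P[m],0))
m=(hsv[...,0]>10)&(hsv[...,0]<22)&(hsv[...,1]>150)&(P[...,2]>106)&(P[...,2]<125)&(np.hypot(P[...,0]-504,P[...,1]-145)<18)
print("top",np.median(P[m],0),m.sum())
E
```

```text
eef_pos: [504.8, 144.9, 63.0]
contact_force: [-0.1, -0.9, 5.0]
eef_pos: [504.8, 144.9, 62.0]
contact_force: [-0.7, -0.1, 3.1]
flange [503.6873591  160.45330668  62.99776588]
top [504.30243344 148.39142108 116.63516536] 4317
```

The flange is now at 63.0 (6.2 mm down) and the cartridge top rose about 6 mm, so it has popped. I'll raise the arm to grip height and check that the sleeve stays down.

```bash

python3 -m inch '{"dp":[[0,0,-0.08],[0,0,-0.175],[0,0,-0.175]],"dr":[[0,0,0],[0,0,0],[0,0,0]],"claw":[0.5,0.5,0.5]}'
python3 - <<'E'
from h import *
im=get_image("wrist"); save(im,"w6");P=cloud(im)
hsv=cv2.cvtColor(im["pixels"],cv2.COLOR_RGB2HSV)
m=(hsv[...,0]>100)&(hsv[...,0]<125)&(hsv[...,1]>110)&(abs(P[...,2]-66)<12)
print("flange",np.median(P[m],0))
m=(hsv[...,0]>10)&(hsv[...,0]<22)&(hsv[...,1]>150)&(P[...,2]>106)&(P[...,2]<125)&(np.hypot(P[...,0]-504,P[...,1]-145)<18)
print("top",np.median(P[m],0),m.sum())
E
```

```text
time: 7.78
eef_pos: [505.1, 145.0, 80.4]
eef_rot: [[0.0, 1.0, 0.003], [1.0, -0.0, 0.001], [0.001, 0.003, -1.0]]
contact_force: [-0.1, -0.2, 0.0]
finger_gap: 43.1
flange [504.51658365 157.31892971  64.44647723]
top [504.67623149 147.43688608 118.08982709] 3431
```

View pics/w6.png

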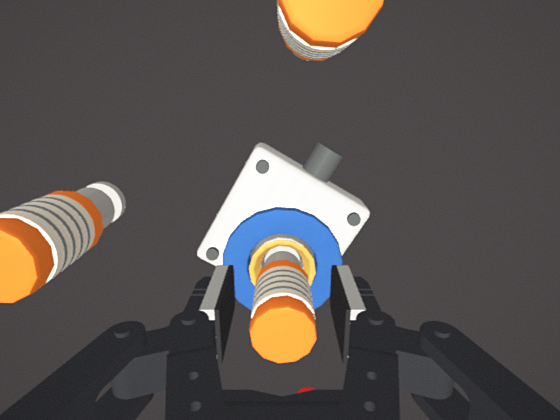

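The sleeve stays down 4.8 mm (flange 64.4) and the cartridge stands popped between the fingers at (283,310). Closing the gripper.

```bash

python3 -m inch '{"dp":[[0,-0.005,0],[0,-0.005,0],[0,-0.005,0],[0,-0.005,0],[0,-0.005,0],[0,-0.005,0]],"dr":[[0.002,0,0],[0.002,0,0],[0.002,0,0],[0.002,0,0],[0.002,0,0],[0.002,0,0]],"claw":[0.4,0.3,0.2,0.15,0.15,0.15]}' 40
```

```text
time: 8.57
eef_pos: [504.6, 145.0, 79.9]
eef_rot: [[0.0, 1.0, -0.0], [1.0, -0.0, 0.001], [0.001, -0.0, -1.0]]
contact_force: [1.9, 0.7, -1.5]
finger_gap: 22.7
```

```bash

python3 -m inch '{"dp":[[0,0,-0.02],[0,0,-0.04],[0,0,-0.06],[0,0,-0.08]],"dr":[[0,0,0],[0,0,0],[0,0,0],[0,0,0]],"claw":[0.15,0.15,0.15,0.15]}'|grep -E "pos|for|gap"
python3 -m inch '{"dp":[[0,0,-0.05],[0,0,-0.1],[0,0,-0.15],[0,0,-0.2],[0,0,-0.4],[0,0,-0.8],[0,0,-0.92],[0,0,-0.92]],"dr":[[0,0,0],[0,0,0],[0,0,0],[0,0,0],[0,0,0],[0,0,0],[0,0,0],[0,0,0]],"claw":[0.15,0.15,0.15,0.15,0.15,0.15,0.15,0.15]}'
python3 - <<'E'
from h import *
im=get_image("wrist"); save(im,"w7"); np.savez("/tmp/w7.npz",**im);P=cloud(im)
hsv=cv2.cvtColor(im["pixels"],cv2.COLOR_RGB2HSV)
m=(hsv[...,0]>100)&(hsv[...,0]<125)&(hsv[...,1]>110)&(abs(P[...,2]-66)<12)
print("flange",np.median(P[m],0),cv2.minEnclosingCircle(P[m][:,:2].astype(np.float32)))
im=get_image("side"); save(im,"s7",(160,100,300,240),4)
im=get_image("scene"); save(im,"c7",(260,80,380,200),4)
E
```

```text
eef_pos: [504.2, 145.0, 88.0]
contact_force: [0.7, -0.1, -1.1]
finger_gap: 23.0
time: 10.07
eef_pos: [504.5, 144.9, 180.3]
eef_rot: [[0.0, 1.0, -0.0], [1.0, -0.0, 0.001], [0.001, -0.0, -1.0]]
contact_force: [-0.2, -0.7, -1.1]
finger_gap: 23.5
flange [504.53163637 146.90090134  69.27735097] ((504.5836181640625, 144.7675323486328), 29.760292053222656)
```

View pics/w7.png

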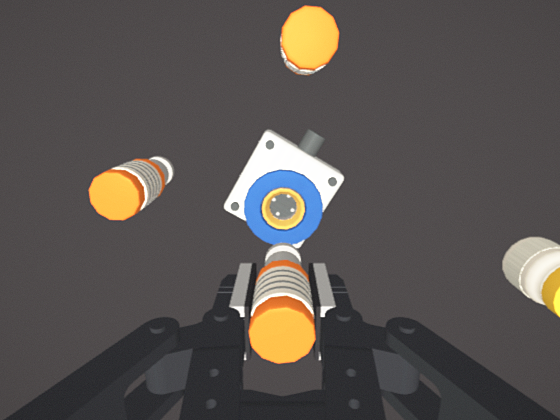

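View pics/s7.png

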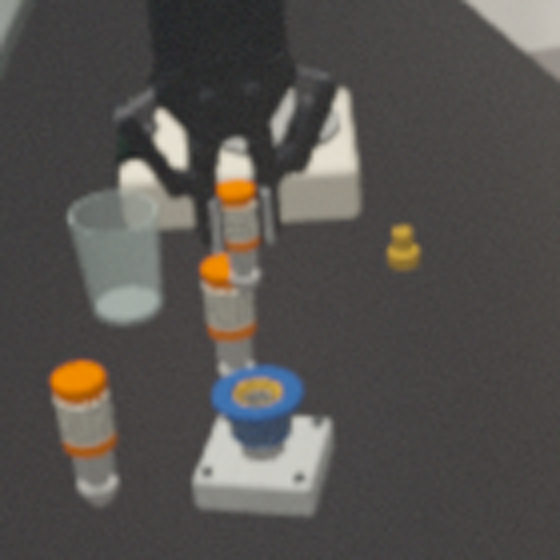

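View pics/c7.png

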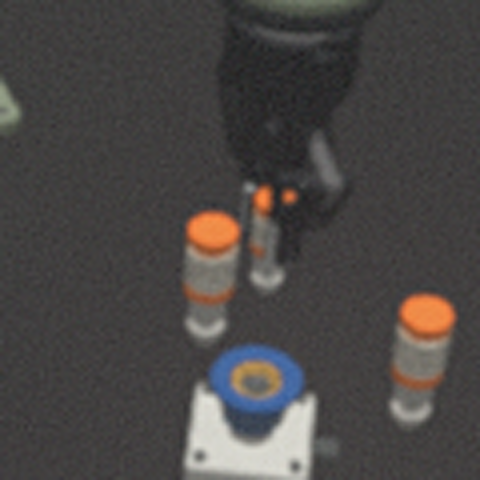

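The cartridge hangs upright in the fingers (nose near (282,255)), and the supply sleeve is forward again at z 69.3. Carrying it over to backflush.

```bash

python3 -m inch '{"dp":[[-0.35,0.1,0],[-0.7,0.19,0],[-1,0.275,0]],"dr":[[0,0,0],[0,0,0],[0,0,0]],"claw":[0.15,0.15,0.15]}'|grep -E "pos|for|gap"
python3 -m inch '{"dp":[[-0.35,0.1,0],[-0.7,0.19,0],[-1,0.275,0]],"dr":[[0,0,0],[0,0,0],[0,0,0]],"claw":[0.15,0.15,0.15]}'|grep -E "pos|for|gap"
python3 -m inch '{"dp":[[-0.35,0.1,0],[-0.7,0.19,0],[-1,0.275,0],[-1,0.275,0]],"dr":[[0,0,0],[0,0,0],[0,0,0],[0,0,0]],"claw":[0.15,0.15,0.15,0.15]}'
```

```text
eef_pos: [531.4, 43.5, 178.0]
contact_force: [0.3, 1.1, -1.1]
finger_gap: 23.1
eef_pos: [558.6, -58.0, 176.9]
contact_force: [0.3, -0.0, -0.5]
finger_gap: 23.0
time: 11.48
eef_pos: [585.6, -160.3, 175.4]
eef_rot: [[0.004, 1.0, -0.007], [1.0, -0.004, -0.001], [-0.001, -0.007, -1.0]]
contact_force: [-0.5, 1.1, -0.3]
finger_gap: 23.1
```

```bash

python3 -m inch '{"dp":[[-0.2,0.07,0],[-0.36,0.13,0],[-0.36,0.13,0],[-0.36,0.13,0]],"dr":[[-0.0045,0.0006,-0.0025],[-0.0045,0.0006,-0.0025],[-0.0045,0.0006,-0.0025],[-0.0045,0.0006,-0.0025]],"claw":[0.15,0.15,0.15,0.15]}'
python3 - <<'E'
from h import *
im=get_image("wrist"); save(im,"w8"); np.savez("/tmp/w8.npz",**im);P=cloud(im)
hsv=cv2.cvtColor(im["pixels"],cv2.COLOR_RGB2HSV)
m=(hsv[...,0]>60)&(hsv[...,0]<95)&(hsv[...,1]>80)&(abs(P[...,2]-69)<6)
t=P[m];print("flange",np.median(t,0),cv2.minEnclosingCircle(t[:,:2].astype(np.float32)),np.percentile(t,[.5,99.5],axis=0).round(1))
v,u=np.nonzero(m);print(u.min(),u.max(),v.min(),v.max())
w=dict(np.load("/tmp/w7.npz"));P=cloud(w);hsv=cv2.cvtColor(w["pixels"],cv2.COLOR_RGB2HSV)
m=(hsv[...,0]>100)&(hsv[...,0]<125)&(hsv[...,1]>110)&(abs(P[...,2]-69)<6)
v,u=np.nonzero(m);print("w7",u.min(),u.max(),v.min(),v.max(), np.percentile(P[m],[.5,99.5],axis=0).round(1))
E
```

```text
time: 11.98
eef_pos: [598.3, -195.1, 174.9]
eef_rot: [[-0.001, 1.0, -0.001], [1.0, 0.001, 0.001], [0.001, -0.001, -1.0]]
contact_force: [0.5, 1.0, -0.9]
finger_gap: 23.1
flange [ 598.24978165 -192.9110228    69.05151952] ((598.0277099609375, -196.10035705566406), 29.547677993774414) [[ 570.5 -222.    66.6]
 [ 626.2 -167.6   70.8]]
244 322 173 246
w7 244 322 170 244 [[476.3 117.9  66.5]
 [532.7 173.6  71. ]]
```

View pics/w8.png

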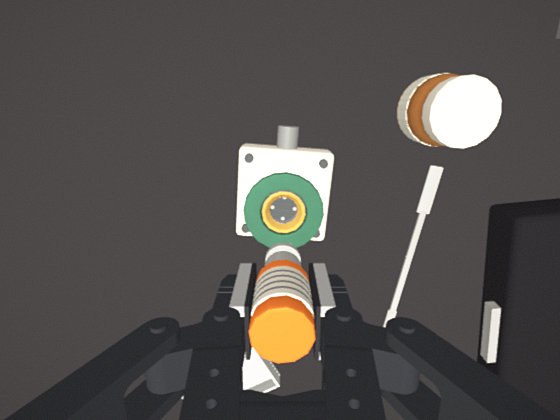

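The backflush ring is at (283,210) and needs about 1 mm more in −y. Descending to just above the mouth, then inserting in small steps.

```bash

python3 -m inch '{"dp":[[-0.01,0,0.3],[-0.01,0,0.6],[-0.01,0,0.68],[-0.01,0,0.68]],"dr":[[-0.0006,-0.0006,0],[-0.0006,-0.0006,0],[-0.0006,-0.0006,0],[-0.0006,-0.0006,0]],"claw":[0.15,0.15,0.15,0.15]}'
python3 - <<'E'
from h import *
im=get_image("wrist"); save(im,"w9"); P=cloud(im)
hsv=cv2.cvtColor(im["pixels"],cv2.COLOR_RGB2HSV)
m=(hsv[...,0]>60)&(hsv[...,0]<95)&(hsv[...,1]>80)&(abs(P[...,2]-69)<6)
t=P[m];print("flange",np.median(t,0),cv2.minEnclosingCircle(t[:,:2].astype(np.float32)))
m=(hsv[...,0]>10)&(hsv[...,0]<22)&(hsv[...,1]>150)&(P[...,2]>130)
print("top",np.median(P[m],0),m.sum())
im=get_image("side"); save(im,"s9",(250,190,390,330),4)
im=get_image("scene"); save(im,"c9",(150,170,270,290),4)
E
```

```text
time: 12.52
eef_pos: [598.5, -195.8, 107.5]
eef_rot: [[-0.002, 1.0, 0.001], [1.0, 0.002, -0.0], [-0.0, 0.001, -1.0]]
contact_force: [-0.5, 0.7, -0.4]
finger_gap: 23.1
flange [ 598.31942846 -182.93201377   69.04118728] ((598.1378173828125, -195.7352294921875), 29.329397201538086)
top [ 597.75993883 -193.17510178  145.4441261 ] 3456
```

View pics/s9.png

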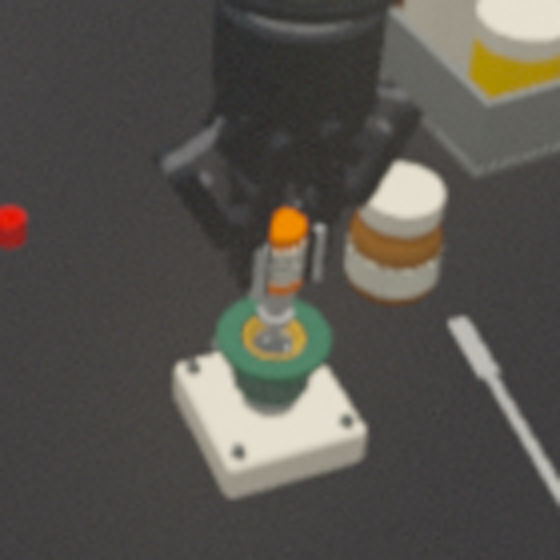

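View pics/c9.png

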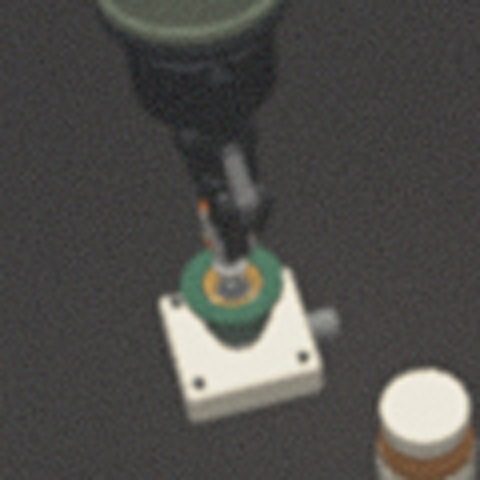

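In both views the nose is centred over the mouth, about 5 mm above it. The in-hand height is unchanged. Inserting.

```bash

python3 -m inch '{"dp":[[0,-0.002,0.04],[0,-0.002,0.08],[0,-0.002,0.12],[0,-0.002,0.12]],"dr":[[0,0,0],[0,0,0],[0,0,0],[0,0,0]],"claw":[0.15,0.15,0.15,0.15]}'|grep -E "pos|for"
python3 -m inch '{"dp":[[0,0,0.03],[0,0,0.06],[0,0,0.06]],"dr":[[0,0,0],[0,0,0],[0,0,0]],"claw":[0.15,0.15,0.15]}'|grep -E "pos|for"
python3 -m inch '{"dp":[[0,0,0.02],[0,0,0.03],[0,0,0.03]],"dr":[[0,0,0],[0,0,0],[0,0,0]],"claw":[0.15,0.15,0.15]}'
```

```text
eef_pos: [598.5, -196.1, 95.8]
contact_force: [0.1, 0.7, -0.7]
eef_pos: [598.4, -196.1, 89.6]
contact_force: [-0.2, 0.7, -0.5]
time: 13.92
eef_pos: [598.4, -196.1, 86.5]
eef_rot: [[-0.001, 1.0, 0.001], [1.0, 0.001, -0.0], [-0.0, 0.001, -1.0]]
contact_force: [-0.3, 0.2, -1.0]
finger_gap: 23.3
```

```bash

python3 -m inch '{"dp":[[0,0,0.02],[0,0,0.03],[0,0,0.03]],"dr":[[0,0,0],[0,0,0],[0,0,0]],"claw":[0.15,0.15,0.15]}'|grep -E "pos|for"
python3 -m inch '{"dp":[[0,0,0.02],[0,0,0.03],[0,0,0.03]],"dr":[[0,0,0],[0,0,0],[0,0,0]],"claw":[0.15,0.15,0.15]}'|grep -E "pos|for"
python3 -m inch '{"dp":[[0,0,0.02],[0,0,0.02]],"dr":[[0,0,0],[0,0,0]],"claw":[0.15,0.15]}'
```

```text
eef_pos: [598.5, -196.1, 83.6]
contact_force: [0.7, -0.7, 2.3]
eef_pos: [598.8, -196.2, 81.0]
contact_force: [0.8, -0.7, 7.6]
time: 14.92
eef_pos: [598.8, -196.2, 78.8]
eef_rot: [[-0.001, 1.0, 0.002], [1.0, 0.001, -0.0], [-0.0, 0.002, -1.0]]
contact_force: [0.5, -0.1, 2.1]
finger_gap: 23.2
```

```bash

python3 -m inch '{"dp":[[0,0,0.02],[0,0,0.02]],"dr":[[0,0,0],[0,0,0]],"claw":[0.15,0.15]}'|grep -E "pos|for"
python3 -m inch '{"dp":[[0,0,0.015],[0,0,0.015]],"dr":[[0,0,0],[0,0,0]],"claw":[0.15,0.15]}'|grep -E "pos|for"
python3 - <<'E'
from h import *
im=get_image("wrist"); save(im,"w10"); P=cloud(im)
hsv=cv2.cvtColor(im["pixels"],cv2.COLOR_RGB2HSV)
m=(hsv[...,0]>60)&(hsv[...,0]<95)&(hsv[...,1]>80)&(abs(P[...,2]-66)<9)
print("flange",np.median(P[m],0))
m=(hsv[...,0]>10)&(hsv[...,0]<22)&(hsv[...,1]>150)&(P[...,2]>104)
print("top",np.median(P[m],0),m.sum())
E
```

```text
eef_pos: [598.7, -196.1, 76.5]
contact_force: [1.3, -0.8, 0.5]
eef_pos: [598.2, -196.0, 74.3]
contact_force: [1.2, -0.4, -13.2]
flange [ 598.86125183 -178.30593017   68.88142293]
top [ 597.52242295 -193.34572501  112.15956876] 3448
```

It has snapped: the flange is back at 68.9 and the cartridge top is at 112.2. I'll ease down 0.5 mm to relieve the pull, then open.

```bash

python3 -m inch '{"dp":[[0,0,0.004],[0,0,0.004]],"dr":[[0,0,0],[0,0,0]],"claw":[0.15,0.15]}'|grep -E "pos|for"
python3 -m inch '{"dp":[[0,0,0],[0,0,0],[0,0,0],[0,0,0]],"dr":[[0,0,0],[0,0,0],[0,0,0],[0,0,0]],"claw":[0.35,0.55,0.55,0.55]}'
```

```text
eef_pos: [598.1, -195.9, 73.8]
contact_force: [-1.1, 0.0, -3.3]
time: 16.23
eef_pos: [598.1, -195.9, 73.9]
eef_rot: [[-0.001, 1.0, 0.0], [1.0, 0.001, 0.0], [0.0, 0.0, -1.0]]
contact_force: [0.2, -0.4, -0.2]
finger_gap: 46.9
```

```bash

python3 -m inch '{"dp":[[0,0,-0.1],[0,0,-0.3],[0,0,-0.6],[0,0,-1],[0,0,-1],[0,0,-1]],"dr":[[0,0,0],[0,0,0],[0,0,0],[0,0,0],[0,0,0],[0,0,0]],"claw":[0.55,0.55,0.55,0.55,0.55,0.55]}'
python3 - <<'E'
from h import *
im=get_image("wrist"); save(im,"w11"); P=cloud(im)
hsv=cv2.cvtColor(im["pixels"],cv2.COLOR_RGB2HSV)
m=(hsv[...,0]>60)&(hsv[...,0]<95)&(hsv[...,1]>80)&(abs(P[...,2]-66)<9)
print("flange",np.median(P[m],0),cv2.minEnclosingCircle(P[m][:,:2].astype(np.float32))[0])
m=(hsv[...,0]>10)&(hsv[...,0]<22)&(hsv[...,1]>150)&(P[...,2]>104)&(P[...,2]<125)
print("top",np.median(P[m],0),m.sum(),cv2.minEnclosingCircle(P[m][:,:2].astype(np.float32)))
im=get_image("side"); save(im,"s11",(170,150,370,330),4);
im=get_image("scene"); save(im,"c11")
E
```

```text
time: 16.98
eef_pos: [597.9, -195.8, 173.9]
eef_rot: [[-0.001, 1.0, -0.0], [1.0, 0.001, 0.0], [0.0, -0.0, -1.0]]
contact_force: [-0.0, -0.8, 0.1]
finger_gap: 47.2
flange [ 599.34249018 -187.41170238   69.03152153] (598.59521484375, -196.28724670410156)
top [ 597.84901661 -194.90745488  111.73001649] 1070 ((597.8932495117188, -195.5909423828125), 11.908628463745117)
```

View pics/w11.png

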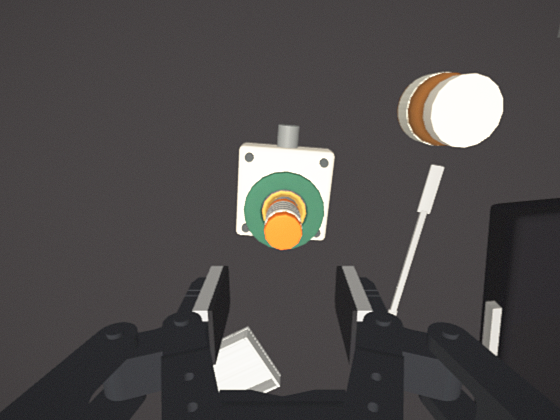

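View pics/s11.png

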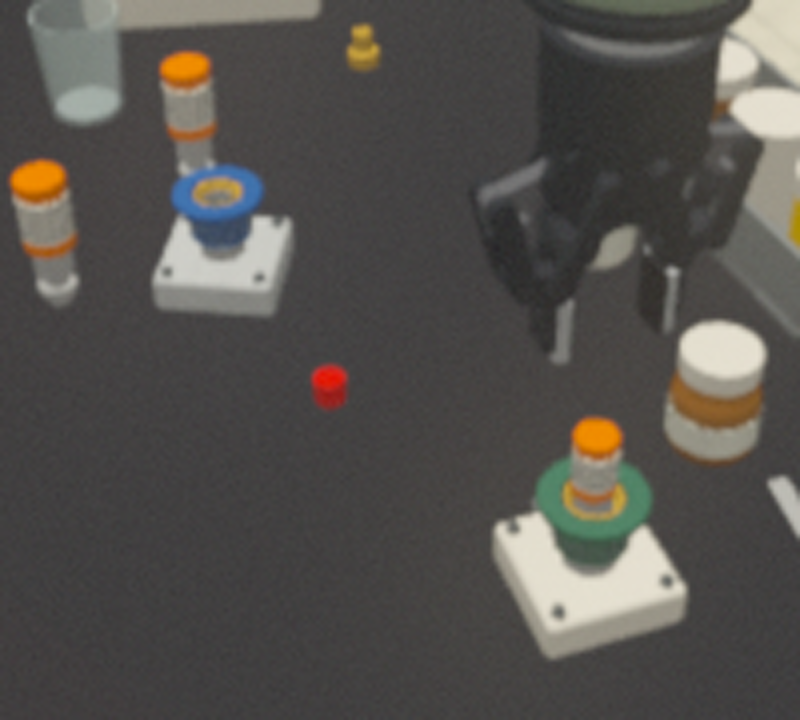

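View pics/c11.png

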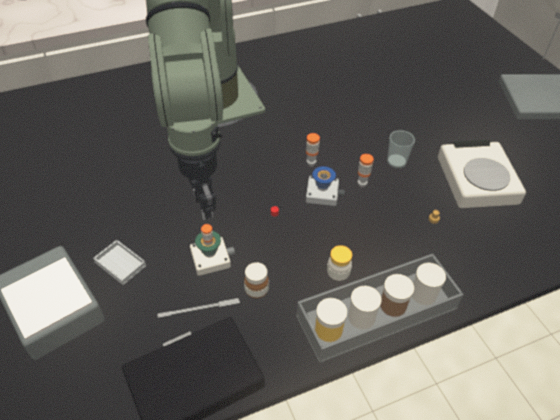

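The cartridge stands upright in the green coupling: (283,225) in the wrist view, (207,235) in the scene view. Both sleeves are up and the bystanders look unmoved. Handing in.

```bash
python3 -c "
from rig import hand_in
print(hand_in())"
```

```text
the job is handed in; nothing more can be done
None
```

The cartridge is now locked upright in the green backflush coupling, the gripper has let go, and the job was handed in at about 17 s of the 67 s allowed.

- **Release:** I straddled the cartridge with the half-open fingers and pressed the blue flange down 6.2 mm. At each step reading the force was about 5 N or less. The cartridge popped up about 6 mm, and the sleeve stayed down 4.8 mm by itself.
- **Removal:** I gripped the cartridge at 40 N and drew it straight out. The blue sleeve came back up to z 69.3, the same height as at the start.
- **Insertion:** I pushed the cartridge into the backflush coupling in 2–3 mm steps, with at most about 8 N down at the readings. When the coupling snapped shut, the hold was briefly pulled by 13 N, so I lowered 0.5 mm before opening.

**Last checks:**
- **Cartridge height:** its body centre is about 100.7 mm above the coupling's origin (98.5 to 102.2 needed), taking the origin as 77 mm below the measured flange.
- **Cartridge position:** its top is within about 1 mm of the coupling's axis.
- **Sleeves:** the green flange measured 69.0, forward. The blue one also looks forward in the last pictures.
- **Surroundings:** the arm was 100 mm above the place position with no meaningful contact force. Bystanders look unmoved, but I judged that by eye from the pictures.

No check failed. The only disagreement was 2–4 mm between the scene and side cameras and the wrist camera on where the couplings stand. I used the wrist camera and aligned both couplings from the same relative view.

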